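# Check a shoe-tree heel block for damp on its drying stand

### The job

Slide the mahogany heel block, by its bore, down over the upright shaft of the drying stand until it sits flat on the base plate, and let go of it (it may face any way round, but the meter is easier to bring square to the nose when that does not point at the robot). Then take the damp meter out of its holder and set its spring tip on the brass disc in the block's sloping nose, with the meter square to the sloping face and pressed gently, so that the spring tip is about half way in. Finish while still holding the meter there; leave the dish, shoehorn and stretcher where they are.

Things in the scene. Friction and masses are not known exactly. Their poses are not given: they have to be found in the camera images.
- stand: Drying stand, fixed: round dark steel base plate 124 mm in diameter and 12 mm thick, with a bright steel shaft 16 mm in diameter standing upright at its centre; the shaft's chamfered top (10 mm across) is 62 mm above the work surface, 50 mm above the plate. Origin: centre of the plate's underside, on the work surface; z up.
- stand_seat (a point): Centre of the base plate's top face, on the shaft's axis, 12 mm above the work surface.
- block: Loose mahogany heel block, about 130 g, 45 mm wide (y), x from -22.5 (round heel) to +85 mm (nose). Vertical through bore, 20 mm diameter, at x = 0. Top flat, 38 mm high, to x = 24 mm, then slopes down 15 degrees to 21.7 mm at x = 85. Sides y = +-22.5 mm flat and parallel from x = 0 on; grasp across them near x = 26 mm. Origin: bore axis at the underside; z up. Starts lying flat, any yaw.
- block_spot (a point): Centre of the inlaid brass disc (14 mm in diameter) in the sloping nose, 54.5 mm from the bore's axis and 29.8 mm above the block's underside. Its z axis points out of the sloping face, square to it (tilted 15 degrees from vertical towards the nose, the block's +x).
- holder: Meter holder, fixed: grey plastic block 84 x 84 mm, 55 mm high, with a vertical through hole 23 mm in diameter at its centre. Origin: centre of its underside; z up.
- meter: Loose damp meter, about 130 g, upright in the holder: black square handle 30 x 30 mm, z 0 to 80 mm, sides along x and y; steel neck 16 mm diameter down to z = -25 mm; sprung steel tip rod 7 mm diameter, round end at z = -43 mm when free. Origin: centre of the handle's lower end, resting on the holder's top. z points up, away from the tip. It must rise 43 mm to clear the holder.
- meter_tip (a point): The end of the sprung tip rod, on the meter's axis, 43 mm below the handle's lower end when the spring is free.
- plunger (a joint): How far the sprung tip is pushed into the neck, in m: 0 free, 0.012 fully in. The spring pushes back with 1 N at first and 0.5 N more for each mm: 4 N half way in (6 mm), 7 N fully in.
- dish: Bystander: white enamelled dish, 90 mm across, 22 mm high, beyond the stand and to one side. Origin: centre of its underside.
- shoehorn: Bystander: long brown tortoiseshell-effect shoehorn, 340 mm long, 34 to 42 mm wide, 5 mm thick, lying flat along y between the robot and the stand. Origin: on its underside, 190 mm from its narrow end; x runs along it to the wide end.
- stretcher: Bystander: chrome shoe stretcher, 250 mm long, 55 mm wide, 28 mm high, with a small turning key at one end, lying flat beyond the stand and to one side. Origin: on its underside about mid-length; x runs along it, away from the key.
Mind the look-alikes: they are no part of the job. Leave any pink look-alike of the stand alone. What is shaped like the block but purple is not meant.

How it is judged (in metres and radians):
On the way:
1. the heel block sits on the stand's plate with the shaft through its bore, and has been let go, before the meter is taken (horizontal distance between block and stand below 0.004 m and z of block in the frame of stand below 0.0145 m and angle between block's own z axis and vertical below 0.05 rad and contact force between the fingers and block below 0.1 N and z of meter in the frame of holder below 0.065 m), for 0.3 s.
At the end, for the whole second after the job is handed in: Block flat on the plate (within 2.5 mm, 3 degrees), shaft in its bore, untouched by fingers. Gripper holds the meter still: tip within 7 mm of the disc centre, axis within 8 degrees of square to the face, tip in by 2.5 to 10.5 mm, 1.5 to 8 N, clear of stand and holder (horizontal distance between block and stand below 0.004 m and z of block in the frame of stand below 0.0145 m and angle between block's own z axis and vertical below 0.05 rad and contact force between the fingers and block below 0.1 N and distance between meter_tip and block_spot below 0.007 m and angle between the z axis of meter and the z axis of block_spot, either way round below 0.14 rad and contact force between meter and block between 1.5 and 8 N and value of joint plunger between 0.0025 and 0.0105 m and contact force between the fingers and meter above 2 N and contact force between meter and stand below 0.1 N and contact force between meter and holder below 0.1 N and linear speed of meter below 0.01 m/s); the arm keeps its last pose, push and grip.
It fails at once if the meter is pressed hard on the block (over 15 N) (contact force between meter and block above 15 N).
It fails at once if the dish is moved more than 30 mm (distance of dish from where it was at the start of the episode above 0.03 m).
It fails at once if the shoehorn is moved more than 30 mm (distance of shoehorn from where it was at the start of the episode above 0.03 m).
It fails at once if the stretcher is moved more than 30 mm (distance of stretcher from where it was at the start of the episode above 0.03 m).
It also fails if it takes over 51 s, if anything falls off the work surface, if the arm or the gripper's body presses on something with over 40 N, if the wrist force passes 120 N, or if a joint passes its speed limit or range.

### The arm

A 6-joint arm with a two-finger parallel gripper is mounted at the origin on the work surface. World frame = base frame: x ahead of the robot, y to its left, z up, the work surface at z = 0. Lengths are in m, angles in degrees, forces in N, time in s.
With the tool pointing down it reaches from about 0.275 to 0.975 m from the base axis. Payload 8.4 kg.
Tool frame: the origin (TCP) lies between the finger pads; the fingertips stand 25 mm ahead of it and the grasp point (between the pads) lies 6 mm ahead of it; z points along the fingers, y is the line along which they close (so a half turn about z gives the same grasp; the last joint's range is limited). The gripper opens to 92 mm and grips with 3 to 60 N. Pads are 20 mm wide; open, the fingers measure 128 mm over their backs; the gripper's body (75 mm by 189 mm) begins 69 mm behind the grasp point.
Start: joints at [-64.251, 20.225, 93.587, -0, 66.188, -0.138], TCP at [0.273, -0.562, 0.24] pointing down, gripper open.
Joint ranges: [-150.9, 150.9], [-52.94, 120.26], [3.33, 152.33], [-74.26, 254.26], [0, 154.13], [-172.89, 172.89]. Speed limits (degrees/s): [127.2, 127.2, 159.86, 180, 180, 180].

### API

Orientations are given as a 3x3 rotation matrix whose columns are the frame's x, y, z axes.
In Python, from rig import reach, move_straight, move_j, move_gripper, dwell, ik, snapshot, Unreachable, close_job, cut_out, get_t, get_joint_positions, get_joint_velocities, get_joint_efforts, get_ee_pos, get_eef_rot, get_ft_force, get_ft_torque, get_grip_width, get_grasp_force gives the robot as it stands. Calls block until the motion is done:
- reach(position, orientation): joint-space move of the TCP to a pose.
- move_straight(position, frame=None, velocity=0.15, max_force=None): straight line of the TCP; frame=None keeps the orientation; velocity is the mean speed in m/s. With max_force (N) it stops when the force on the tool has changed by that much, and returns True; else False.
- move_j(angles): joint-space move.
- move_gripper(opening, effort=None): opening from 0.0 (shut) to 1.0 (fully open); effort is the grip in N (None keeps the last); returns when the fingers have stopped.
- dwell(seconds).
- ik(position, orientation): joint angles nearest the present ones, or None.
- snapshot(name): name is "scene" or "top"; returns a dict with "pixels" (400x640x3 uint8, blue, green, red), "intrinsics" (3x3 intrinsics, pixels), "T" (4x4, takes a point from camera to world coordinates). Camera axes: x right, y down, z forward; pixel columns grow to the right and rows downward; lengths in m; the calibration is good to about 2 mm. A picture is of the moment at which its call begins. There is no depth.
A pose or a line that the arm cannot do raises Unreachable and nothing moves.
- close_job(): hands the job in; it is judged then, once.
Trained networks look in a picture, given as the dict that the camera call returned (one of the last four; its "shot" number tells which), for a name from the list of things; names that differ only in an ending like _2 or _b are one class to them, and where a whole thing is asked for, a point or a joint stands for the part that bears it (a point fixed in the world has none). Each returns a list of dicts, best first, with "p" (0 to 1); they miss things now and then, are a little off and sometimes report something else, mostly with a low value. They report only what shows in the picture. A call takes as long as a camera call. They do not tell look-alikes from the thing itself.
- cut_out(picture, query): "pixels" (400x640 bool, what is visible of it) and "rect" ([centre column, centre row, width, height] in pixels, round what is visible of it).
Readings, each from a call of its own:
- get_t(): time.
- get_joint_positions(): joint angles.
- get_joint_velocities(): joint speeds.
- get_joint_efforts(): joint torques, N m.
- get_ee_pos(): TCP position.
- get_eef_rot(): TCP orientation.
- get_ft_force(): force on the tool from outside, world axes, zero at the start.
- get_ft_torque(): the same for the moment, N m.
- get_grip_width(): opening from 0.0 (shut) to 1.0 (fully open).
- get_grasp_force(): force on a finger pad.
Only numpy, scipy, OpenCV 4.12 (cv2) and the standard library are available. Lean on these libraries where they do the work, as an engineer would, in place of code of your own. Each camera call takes 0.05 s, during which the arm holds its last target. There are 200 camera calls.

## Working session

There is one attempt and no reset: what is moved stays moved. The work goes in short steps, each a Python script; the robot and the scene stay as the last script left them, time stands still between calls to the robot, and variables do not carry over. Pictures are saved under pics/ and viewed, at most 10 in all, crops included, and the job is handed in when it is done.

```bash
mkdir -p pics; ls
cat > h.py <<'E'
import numpy as np, cv2
from rig import *
def proj(s,P):
    T=np.linalg.inv(s["T"]);p=(T[:3,:3]@np.atleast_2d(P).T).T+T[:3,3]
    q=(np.array(s["intrinsics"])@p.T).T
    return q[:,:2]/q[:,2:]
def ray(s,uv):
    d=np.linalg.inv(s["intrinsics"])@np.array([uv[0],uv[1],1.])
    T=np.array(s["T"]);return T[:3,3],T[:3,:3]@d
def atz(s,uv,z):
    o,d=ray(s,uv);return o+d*(z-o[2])/d[2]
E
python3 - <<'E'
from h import *
for n in("scene","top"):
    s=snapshot(n);cv2.imwrite(f"pics/{n}.png",s["pixels"])
    print(n,np.round(s["T"],3).tolist(),np.round(s["intrinsics"],1).tolist())
    for q in("stand","block","holder","meter","block_spot","dish","shoehorn","stretcher"):
        for r in cut_out(s,q):print(q,round(r["p"],2),np.round(r["rect"],1))
print(get_t())
E
```

```text
pics
scene [[0.668, 0.59, -0.453, 0.927], [0.744, -0.527, 0.412, -0.266], [0.004, -0.612, -0.791, 0.683], [0.0, 0.0, 0.0, 1.0]] [[374.0, 0.0, 311.2], [0.0, 374.0, 204.1], [0.0, 0.0, 1.0]]
stand 0.93 [314.6 125.5  46.4  42. ]
stand 0.61 [288.4 229.6  59.3  53.2]
stand 0.56 [396.8 309.7  63.2  63. ]
block 0.94 [419.5 185.7  49.3  38.2]
block 0.72 [373.1 158.1  28.7  33.8]
holder 0.61 [181.6 279.6  65.4  71.4]
meter 0.75 [169.1 261.8  33.7  35.6]
block_spot 0.74 [372.7 156.8  34.2  36.2]
block_spot 0.61 [420.2 183.4  45.5  33.7]
dish 0.59 [390.3 229.7  44.2  36.4]
shoehorn 0.9 [238.3 197.2 118.1  79.5]
stretcher 0.76 [281.1 348.6 115.7 102.7]
stretcher 0.62 [288.3 230.9  55.8  51.5]
top [[-0.076, -0.976, 0.203, 0.384], [-0.997, 0.075, -0.013, 0.036], [-0.003, -0.203, -0.979, 1.059], [0.0, 0.0, 0.0, 1.0]] [[414.6, 0.0, 320.6], [0.0, 414.6, 193.6], [0.0, 0.0, 1.0]]
stand 0.91 [330.5 211.8  42.7  45.3]
stand 0.77 [228.6 308.6  52.   51.9]
stand 0.59 [307.2 114.5  43.8  45.9]
block 0.89 [211.6 174.   29.1  43.4]
block 0.69 [210.4 229.2  47.4  29.5]
holder 0.65 [426.9 216.8  46.7  37.3]
meter 0.89 [430.6 211.4  20.1  14.3]
block_spot 0.7 [210.1 229.6  39.   29.8]
block_spot 0.69 [209.6 177.8  26.7  42.9]
dish 0.62 [432.3 212.6  20.   13.1]
dish 0.55 [268.5 158.5  35.8  31. ]
shoehorn 0.71 [341.6 272.6 132.7  24.4]
shoehorn 0.55 [426.5 216.6  44.3  40.7]
shoehorn 0.34 [212.7 231.2  41.8  25.5]
stretcher 0.73 [393.9 134.9 100.9  26.2]
0.9
```

View pics/scene.png

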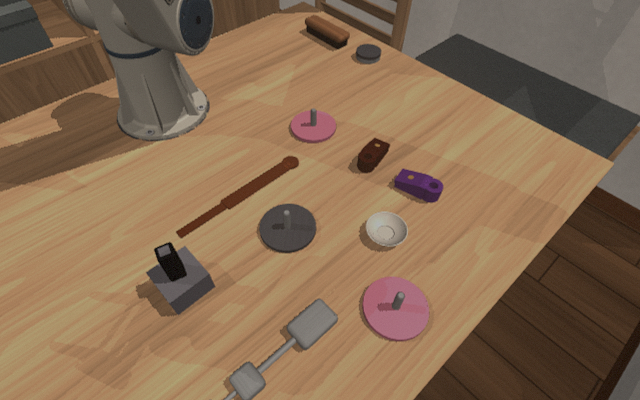

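View pics/top.png

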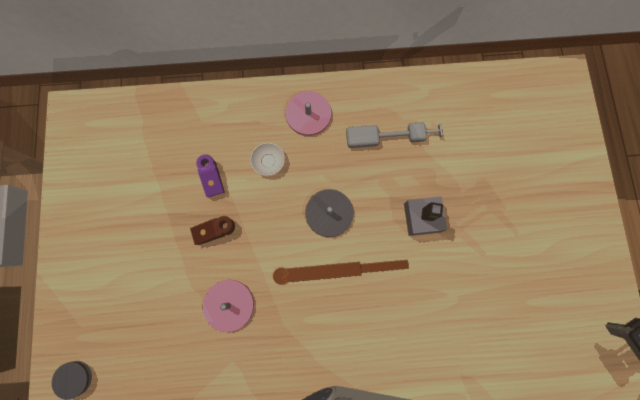

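Candidates:
- **Stands:** pink ones at scene (314,125) and (397,310). The dark steel one at scene (288,230) / top (330,213) is the one meant.
- **Blocks:** purple at scene (419,186) / top (210,175) is the look-alike. The brown one at scene (373,155) / top (212,230) is the mahogany block, nose towards top-image left, with its brass disc at (203,233).
- **Holder and meter:** scene (180,275) / top (427,214).

Next I'll fit models to the masks in both views and make one crop to confirm.

```bash
cat > fit.py <<'E'
from h import *
from scipy.optimize import minimize
def circ(r,z,c=(0,0),n=40):
    a=np.linspace(0,2*np.pi,n);return np.c_[c[0]+r*np.cos(a),c[1]+r*np.sin(a),0*a+z]
def box(a,z0,z1):return np.array([[x,y,z] for x in(-a,a) for y in(-a,a) for z in(z0,z1)])
h=circ(.0225,0);h=h[h[:,0]<=0.001]
B=np.r_[h,h+[0,0,.038],[[.024,s*.0225,.038] for s in(1,-1)],[[.085,s*.0225,z] for s in(1,-1) for z in(0,.0217)]]
M={"stand":[np.r_[circ(.062,0),circ(.062,.012)],np.r_[circ(.008,.012),circ(.008,.058),circ(.005,.062)]],
 "block":[B],"holder":[box(.042,0,.055)],"meter":[box(.015,0,.08)]}
def place(P,x):
    c,s=np.cos(x[2]),np.sin(x[2]);return P@np.array([[c,-s,0],[s,c,0],[0,0,1]]).T+[x[0],x[1],x[3]]
def rend(s,parts,x):
    m=np.zeros((1600,2560),np.uint8)
    for P in parts:
        uv=(proj(s,place(P,x))+.5)*4-.5
        cv2.fillConvexPoly(m,cv2.convexHull((uv*16).round().astype(np.int32)),255,shift=4)
    return cv2.resize(m,(640,400),interpolation=cv2.INTER_AREA)/255.
def fit(views,parts,x0,free,step):
    def f(v):
        x=np.array(x0,float);x[free]=v
        return sum(np.abs(rend(s,parts,x)-m).sum()/m.sum() for s,m in views)
    v0=np.array(x0)[free];st=np.array(step)[free]
    r=minimize(f,v0,method="Nelder-Mead",options=dict(initial_simplex=np.r_[[v0],v0+np.diag(st)],xatol=1e-4,fatol=1e-4,maxiter=200))
    x=np.array(x0,float);x[free]=r.x;return x,r.fun
def mask(s,q,uv):
    rs=[r for r in cut_out(s,q) if np.hypot(r["rect"][0]-uv[0],r["rect"][1]-uv[1])<15]
    return rs[0]["pixels"].astype(float) if rs else None
E
python3 - <<'E'
from fit import *
S=snapshot("scene");T=snapshot("top")
C={"stand":((288,230),(330,213)),"block":((373,157),(211,230)),"holder":((181,280),(427,217)),"meter":((169,262),(431,211))}
mk={q:[mask(s,q,uv) for s,uv in zip((S,T),c)] for q,c in C.items()}
mk["hm"]=[np.maximum(a,b) for a,b in zip(mk["holder"],mk["meter"])]
def go(n,m,parts,x0,free,step):
    for lab,idx in(("both",[0,1]),("S",[0]),("T",[1])):
        if lab!="both": fr=[i for i in free if i!=3]
        else: fr=free
        x,f=fit([((S,T)[i],m[i]) for i in idx],parts,x0 if lab=="both" else X,fr,step)
        if lab=="both":X=x.copy();X[3]=x0[3]
        if lab=="both":R=x
        print(n,lab,np.round(x,4),round(f,3))
    return R
st=[.01,.01,.2,.01]
p=atz(T,(330,213),0.01);r1=go("stand",mk["stand"],M["stand"],[p[0],p[1],0,0],[0,1,3],st)
a=atz(T,(225,226),.038);b=atz(T,(203,233),.03);print("nose az",np.arctan2(b[1]-a[1],b[0]-a[0]))
r2=go("block",mk["block"],M["block"],[a[0],a[1],np.arctan2(b[1]-a[1],b[0]-a[0]),0],[0,1,2,3],st)
p=atz(T,(427,217),.04)
r3=go("holder",mk["hm"],M["holder"]+[box(.015,.055,.135)],[p[0],p[1],0.1,0],[0,1,2,3],st)
r4=go("meter",mk["meter"],M["meter"],[r3[0],r3[1],r3[2],.055],[0,1,2,3],st)
np.save("fit.npy",[r1,r2,r3,r4])
def ov(s,m,c):
    im=s["pixels"].copy()
    for parts,x in((M["stand"],r1),(M["block"],r2),(M["holder"],r3),(M["meter"],r4)):
        for P in parts:
            pass
    out=cv2.resize(im,None,fx=5,fy=5,interpolation=cv2.INTER_CUBIC)
    for parts,x in((M["stand"],r1),(M["block"],r2),(M["holder"],r3),(M["meter"],r4)):
        for P in parts:
            cv2.polylines(out,[cv2.convexHull(((proj(s,place(P,x))+.5)*5).astype(np.float32)).astype(np.int32)],1,(0,255,0),1)
    u,v=c;return out[int((v-29)*5):int((v+29)*5),int((u-39)*5):int((u+39)*5)]
g=np.vstack([np.hstack([ov(s,0,C[q][i]) for q in("stand","block","holder")]) for i,s in enumerate((S,T))])
cv2.imwrite("pics/fit.png",cv2.resize(g,(800,int(g.shape[0]*800/g.shape[1]))))
E
```

```text
Traceback (most recent call last):
TypeError: '>=' not supported between instances of 'NoneType' and 'float'
```

```bash
cat > m1.py <<'E'
from fit import *
S=snapshot("scene");T=snapshot("top")
C={"stand":((288,230),(330,213)),"block":((373,157),(211,230)),"holder":((181,280),(427,217)),"meter":((169,262),(431,211))}
def mk1(n,q,uv):
    for k in range(5):
        s=snapshot(n);m=mask(s,q,uv)
        if m is not None:return m
    print("missed",n,q)
mk={q:[mk1(n,q,uv) for n,uv in zip(("scene","top"),c)] for q,c in C.items()}
mk["hm"]=[None if a is None or b is None else np.maximum(a,b) for a,b in zip(mk["holder"],mk["meter"])]
def go(n,m,parts,x0,free,step):
    R=None
    for lab,idx in(("both",[0,1]),("S",[0]),("T",[1])):
        if any(m[i] is None for i in idx):continue
        fr=free if lab=="both" else [i for i in free if i!=3]
        start=list(x0)
        if R is not None:start[:3]=R[:3]
        x,f=fit([((S,T)[i],m[i]) for i in idx],parts,start,fr,step)
        if R is None:R=x
        print(n,lab,np.round(x,4),round(f,3))
    return R
st=[.01,.01,.2,.01]
p=atz(T,(330,213),0.01);r1=go("stand",mk["stand"],M["stand"],[p[0],p[1],0,0],[0,1,3],st)
a=atz(T,(225,226),.038);b=atz(T,(203,233),.03);yaw=np.arctan2(b[1]-a[1],b[0]-a[0]);print("nose az",yaw)
r2=go("block",mk["block"],M["block"],[a[0],a[1],yaw,0],[0,1,2,3],st)
p=atz(T,(427,217),.04)
r3=go("holder",mk["hm"],M["holder"]+[box(.015,.055,.135)],[p[0],p[1],0.1,0],[0,1,2,3],st)
r4=go("meter",mk["meter"],M["meter"],[r3[0],r3[1],r3[2],.055],[0,1,2,3],st)
np.save("fit.npy",[r1,r2,r3,r4])
def ov(s,c):
    out=cv2.resize(s["pixels"],None,fx=5,fy=5,interpolation=cv2.INTER_CUBIC)
    for parts,x in((M["stand"],r1),(M["block"],r2),(M["holder"],r3),(M["meter"],r4)):
        for P in parts:
            cv2.polylines(out,[cv2.convexHull(((proj(s,place(P,x))+.5)*5).astype(np.float32)).astype(np.int32)],1,(0,255,0),1)
    u,v=c;return out[int((v-29)*5):int((v+29)*5),int((u-39)*5):int((u+39)*5)]
g=np.vstack([np.hstack([ov(s,C[q][i]) for q in("stand","block","holder")]) for i,s in enumerate((S,T))])
cv2.imwrite("pics/fit.png",cv2.resize(g,(800,int(g.shape[0]*800/g.shape[1]))))
print(get_t())
E
python3 m1.py
```

```text
stand both [ 0.5517  0.0051  0.     -0.0014] 0.064
stand S [0.5523 0.005  0.     0.    ] 0.032
stand T [0.5513 0.0041 0.     0.    ] 0.029
nose az 1.781304554677697
block both [ 5.3740e-01  2.7080e-01  1.8308e+00 -1.0000e-03] 0.11
block S [0.5379 0.2703 1.8332 0.    ] 0.049
block T [0.5369 0.2701 1.8256 0.    ] 0.06
holder both [ 0.5213 -0.2323  0.0345 -0.001 ] 0.088
holder S [ 0.522  -0.2325  0.0249  0.    ] 0.045
holder T [ 0.521  -0.2317  0.0324  0.    ] 0.041
meter both [ 0.5216 -0.2327 -0.1902  0.0529] 0.146
meter S [ 0.5224 -0.2326 -0.175   0.055 ] 0.08
meter T [ 0.5213 -0.2322 -0.1982  0.055 ] 0.068
2.3
```

View pics/fit.png

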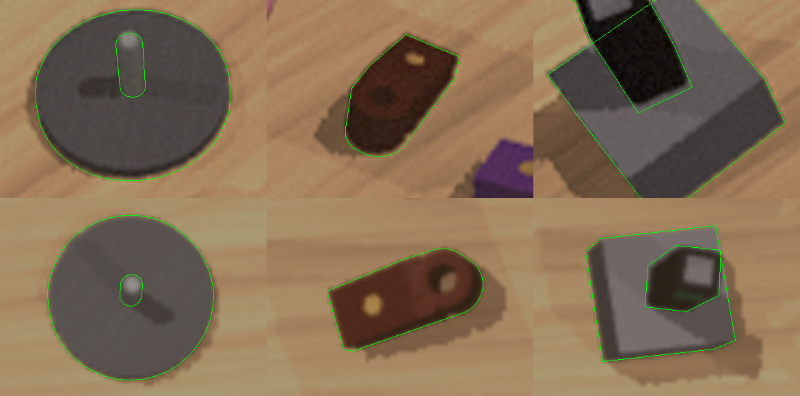

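All fits agree within about 1 mm between the views, and the heights match the text. The crop shows the dark stand, the brown block (brass disc at its nose end), and the meter in the holder. Picking up the block now.

```bash
cat >> h.py <<'E'
def down(yaw):  # tool z down, tool y at azimuth yaw
    y=np.array([np.cos(yaw),np.sin(yaw),0]);z=np.array([0,0,-1.]);return np.c_[np.cross(y,z),y,z]
def best(p,yaw):
    c=[(k,ik(p,down(yaw+k))) for k in(0,np.pi)]
    c=[(abs(q[5]),k,q) for k,q in c if q is not None]
    print([np.round(q[2],0).tolist() for q in c]);return down(yaw+min(c,key=lambda a:a[0])[1])
E
python3 - <<'E'
from h import *
st,bl,ho,me=np.load("fit.npy")
n=np.array([np.cos(bl[2]),np.sin(bl[2]),0])
g=np.array([bl[0],bl[1],0])+.026*n; 
tcp=g+[0,0,.026+.006]
R=best(tcp+[0,0,.1],bl[2]+np.pi/2)
move_gripper(.72,25)
reach(tcp+[0,0,.1],R);move_straight(tcp,velocity=.12)
move_gripper(0,25);dwell(.2)
print("w",get_grip_width(),get_grasp_force(),get_ft_force(),get_ee_pos(),get_t())
move_straight(tcp+[0,0,.09]);
goal=np.array([st[0],st[1],0])+.026*n+[0,0,.032]
move_straight(goal+[0,0,.085],velocity=.2)
s=snapshot("top");cv2.imwrite("pics/c1.png",cv2.resize(s["pixels"][160:270,250:400],None,fx=4,fy=4))
s2=snapshot("scene");cv2.imwrite("pics/c2.png",s2["pixels"])
print("w",get_grip_width(),get_grasp_force(),get_ft_force(),get_ee_pos()-goal,get_t())
np.save("goal.npy",goal)
# check meter-pressing reachability
zs=np.cos(np.radians(15))*np.array([0,0,1.])+np.sin(np.radians(15))*n
P=np.array([st[0],st[1],.0418])+.0545*n
for k in range(8):
    a=k*np.pi/4; b=np.cross(zs,n);b/=np.linalg.norm(b);c=np.cross(b,zs)
    y=np.cos(a)*b+np.sin(a)*c;q=ik(P+zs*(.043-.006+.05+.006),np.c_[np.cross(y,-zs),y,-zs]);print(k,None if q is None else np.round(q))
E
```

```text
[[29.0, 25.0, 101.0, -0.0, 54.0, -166.0], [29.0, 25.0, 101.0, -0.0, 54.0, 14.0]]
w 0.48754890538087897 24.999721706699347 [-1.26263658 -1.39211244  6.70962748] [0.53096069 0.29605405 0.03255982] 7.6417
w 0.4895747111896856 24.999613065228914 [ 0.44432304  0.58924667 -1.34075612] [-1.06346013e-05  8.00280587e-04  8.49961655e-02] 9.975
0 [  18.   21.  110.  -19.   51. -165.]
1 [  18.   21.  110.  -19.   51. -120.]
2 [ 18.  21. 110. -19.  51. -75.]
3 [ 18.  21. 110. -19.  51. -30.]
4 [ 18.  21. 110. -19.  51.  15.]
5 [ 18.  21. 110. -19.  51.  60.]
6 [ 18.  21. 110. -19.  51. 105.]
7 [ 18.  21. 110. -19.  51. 150.]
```

View pics/c2.png

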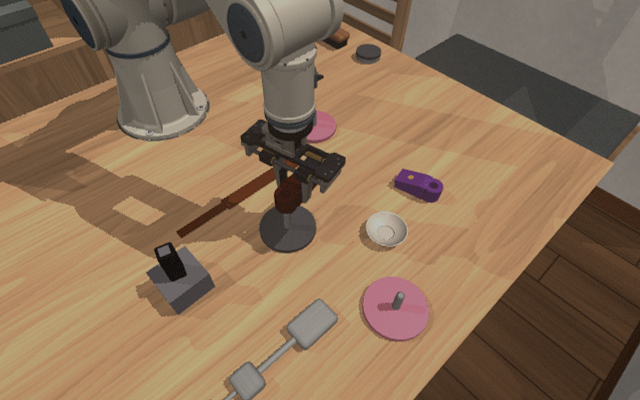

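The block is held over the dark stand (block at (288,195), plate centre at (288,230)), and the weight on the wrist agrees. Lowering it with a force stop.

Run:
```python
from h import *
goal=np.load("goal.npy")
h=move_straight(goal+[0,0,.045],velocity=.1,max_force=8);print(h,get_ee_pos()-goal,get_ft_force())
if not h:
    h=move_straight(goal+[0,0,.012],velocity=.06,max_force=8);print(h,get_ee_pos()-goal,get_ft_force(),get_ft_torque(),get_t())
```

```text
False [-4.06545912e-05  1.36265950e-04  4.48703837e-02] [-0.57389945 -0.03013101 -0.76530883]
True [-6.27633765e-04 -9.01504281e-05  1.18394789e-02] [-0.50953216 -0.12089377  2.33880242] [-0.06959535 -0.15046732  0.01014498] 11.075
```

Run:
```python
from fit import *
st,bl,ho,me=np.load("fit.npy");goal=np.load("goal.npy")
move_gripper(.72);move_straight(goal+[0,0,.13],velocity=.25)
pm=np.array([me[0],me[1],.055+.05+.006])
R=best(pm+[0,0,.1],me[2]);R2=best(pm+[0,0,.1],me[2]+np.pi/2)
print(R[:,1],R2[:,1])
reach(pm+[0,0,.1],R2)
S=snapshot("scene");mS=None
x0=[st[0],st[1],bl[2],.012]
T=snapshot("top");print(get_t())
sc=[r for r in cut_out(S,"block")];tc=cut_out(T,"block")
for n,s,rs in(("S",S,sc),("T",T,tc)):
    e=proj(s,place(B,x0)).mean(0)
    for r in rs:
        if np.hypot(*(np.array(r["rect"][:2])-e))<15:
            m=r["pixels"].astype(float);x,f=fit([(s,m)],[B],x0,[0,1,2],[.01,.01,.1,.01]);print(n,np.round(x,4),round(f,3));break
a=cv2.resize(S["pixels"][180:270,230:350],(600,450),interpolation=cv2.INTER_CUBIC)
cv2.polylines(a,[cv2.convexHull(((proj(S,place(B,x0))+.5-[230,180])*5).astype(np.float32)).astype(np.int32)],1,(0,255,0),1)
cv2.imwrite("pics/seat.png",a)
```

```text
[[-24.0, 17.0, 102.0, -0.0, 61.0, -13.0], [-24.0, 17.0, 102.0, -0.0, 61.0, 167.0]]
[[-24.0, 17.0, 102.0, -0.0, 61.0, -103.0], [-24.0, 17.0, 102.0, -0.0, 61.0, 77.0]]
[ 0.9819629  -0.18907368  0.        ] [-0.18907368 -0.9819629   0.        ]
13.6833
S [0.553  0.0035 1.8293 0.012 ] 0.124
```

View pics/seat.png

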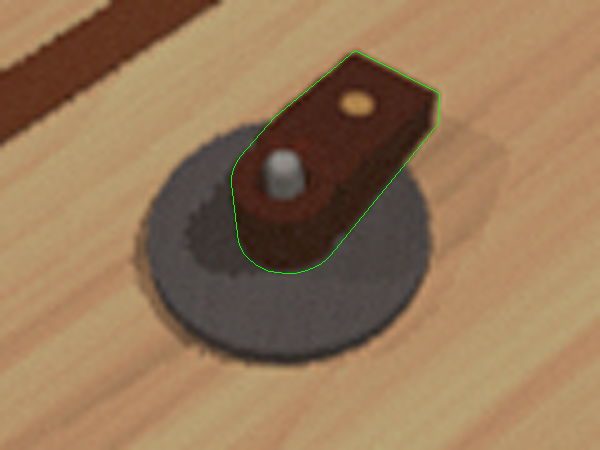

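The block sits flat with the shaft through its bore (shaft at (283,175), disc at (357,103) in the crop, outline matching). Now taking the meter.

Run:
```python
from fit import *
st,bl,ho,me=np.load("fit.npy")
pm=np.array([me[0],me[1],.055+.05+.006])
move_straight(pm,velocity=.12,max_force=10);move_gripper(0,35);dwell(.2)
print("w",get_grip_width()*92,get_grasp_force(),get_ft_force(),get_ee_pos()-pm,get_t())
f0=np.array(get_ft_force())
h=move_straight(pm+[0,0,.12],velocity=.12,max_force=15);print("hit",h,get_ft_force(),get_ee_pos()-pm)
n=np.array([np.cos(bl[2]),np.sin(bl[2]),0]);t=np.radians(15)
zs=np.cos(t)*np.array([0,0,1.])+np.sin(t)*n
P=np.array([st[0],st[1],.0418])+.0545*n
b=np.cross(zs,n);b/=np.linalg.norm(b);c=np.cross(b,zs);y=-c
R=np.c_[np.cross(y,-zs),y,-zs]
L=.043+.05+.006
np.savez("press.npz",P=P,zs=zs,R=R,L=L)
if not h:
    q=ik(P+zs*(L+.03),R);print(q)
    reach(P+zs*(L+.03),R)
    dwell(.3);print(get_ft_force(),get_ee_pos()-(P+zs*(L+.03)),get_t())
    for n_,c0 in(("scene",(300,190)),("top",(310,205))):
        s=snapshot(n_);u,v=c0
        a=cv2.resize(s["pixels"][v-50:v+50,u-65:u+65],(520,400),interpolation=cv2.INTER_CUBIC)
        for X in([P],P+zs*.03,[P+zs*.055],[P+zs*.073]):
            for w in proj(s,X):cv2.circle(a,tuple(((w+.5-[u-65,v-50])*4).astype(int).tolist()),3,(0,255,0),1)
        cv2.imwrite(f"pics/p_{n_}.png",a)
    a=[cv2.imread(f"pics/p_{k}.png") for k in("scene","top")];cv2.imwrite("pics/pre.png",cv2.resize(np.hstack(a),(800,308)))
```

```text
w 29.68184951956076 34.93623733520508 [-0.18838517 -0.09154947  2.71164732] [ 0.00014433 -0.00011222  0.00017699] 15.6
hit False [-0.52805591  0.57342979 -1.62160076] [-0.0004941   0.00023665  0.11913147]
[ 18.75675818  18.10668789 108.95101549 -18.2886673   55.37673818
 104.63188202]
[ 0.45336051 -0.62157916 -1.93318183] [ 0.0002596  -0.0008221   0.00014442] 18.2917
```

View pics/pre.png

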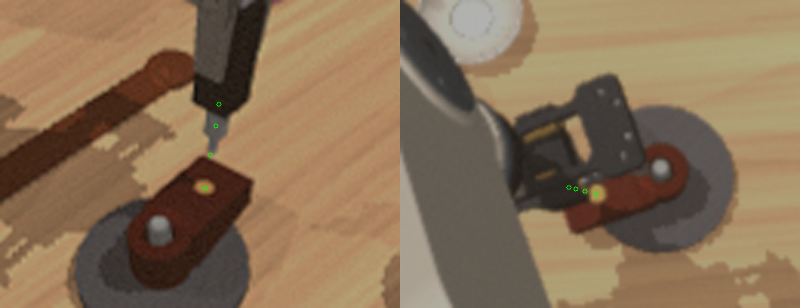

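The predicted tip (210,155) and disc (205,187) land on the real ones in the scene view. In the top view the disc lands at (597,194). Pressing gently.

Run:
```python
from h import *
d=np.load("press.npz");P,zs,R,L=d["P"],d["zs"],d["R"],float(d["L"])
f0=np.array(get_ft_force())
move_straight(P+zs*(L+.006),velocity=.05)
print("pre",(get_ft_force()-f0)@zs)
for dz in(.002,-.002,-.004,-.006):
    h=move_straight(P+zs*(L+dz),velocity=.02,max_force=5);dwell(.2)
    f=(np.mean([get_ft_force() for _ in range(5)],0)-f0)@zs
    e=get_ee_pos()-(P+zs*L)
    print(dz,h,round(f,2),"along",round(e@zs,5),"lat",np.round(e-zs*(e@zs),4),get_t())
    if f>3.6:break
print(get_grip_width()*92,get_grasp_force())
```

```text
pre 0.8964714065342165
0.002 False 1.25 along 0.0021 lat [ 0.0001  0.     -0.    ] 19.575
-0.002 False 2.77 along -0.00188 lat [0.0002 0.     0.    ] 20.125
-0.004 False 3.8 along -0.00393 lat [0.0001 0.     0.    ] 20.575
29.775076559940548 34.93572235107422
```

Run:
```python
from h import *
d=np.load("press.npz");P,zs,L=d["P"],d["zs"],float(d["L"])
f0=get_ft_force()
move_straight(P+zs*(L-.005),velocity=.02,max_force=5);dwell(.4)
print((get_ft_force()-f0)@zs,get_ee_pos()-(P+zs*(L-.005)),get_t())
s=snapshot("scene");cv2.imwrite("pics/end.png",cv2.resize(s["pixels"][140:260,220:380],(800,600),interpolation=cv2.INTER_CUBIC))
```

```text
-0.09728139318486766 [8.13160992e-05 1.95603084e-05 4.75580852e-05] 21.225
```

View pics/end.png

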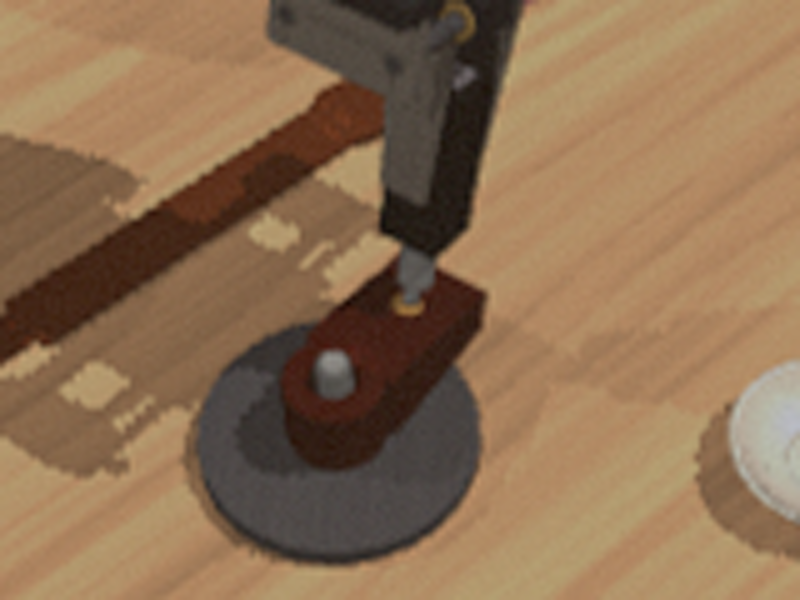

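The tip stands on the brass disc (410,300) and is partly pressed in. The block is still flat on the plate and the meter is tilted square to the slope. Handing in.

```bash
python3 -c "
from rig import *
print(get_ft_force(),get_grasp_force());print(close_job())"
```

```text
[0.61784271 1.16551617 2.10133342] 34.935593605041504
the job is handed in; nothing more can be done
None
```

I handed the job in at about 21 s: the mahogany block sits flat on the dark stand, released, and the gripper holds the meter square on the brass disc with the tip about 5 mm in (roughly 4 N); the final verdict was not shown.

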